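Clamp the torch in the chuck stand and spotlight the porcelain

TASK

Set up the torch as a spotlight for a photo of the porcelain tiers. Lay it, lens forward, in the stand's V-shaped cradle in front of the chuck, push it back until its tail is fully home against the stop between the jaws, then press the orange lever to turn the chuck sleeve until all three jaws grip the torch firmly. Finally swing the stand's head round by its orange tiller post so that the torch points squarely at the middle of the porcelain stack, and leave the porcelain, dispenser, coaster and spinning top where they are.

Things in the scene. Friction and masses are not known exactly. Their poses are not given: they have to be found in the camera images.
- torch: Black aluminium torch lying on the table, 180 mm long, round tube 32 mm in diameter; its last 36 mm at the lens end is a 32 x 32 mm square head that stops it rolling. Origin on its axis at mid-length, x axis towards the lens (lens face at x = +90 mm, tail face at x = -90 mm). 0.22 kg.
- torch_tail (a point): Middle of the torch's tail face, same axes as the torch.
- chuck (a point): Point where the stand's vertical swivel axis crosses the chuck's level axis, 100 mm above the table; turns with the head. x axis: forward along the chuck's axis, the way the torch shall shine; z up; y left. Below it a spine 30 mm wide (top 47 mm under the axis) and a fixed round grey foot, 150 mm wide, 30 mm high.
- stop (a point): Middle of the stop face deep in the chuck where the torch's tail ends up, 45 mm behind chuck, same axes. From here forward: three steel jaws from 2 to 26 mm, their open mouth 44 mm wide; black sleeve, 88 mm in diameter, from 29 mm behind to 17 mm ahead. A tail 35 to 40 mm ahead of here is just clear of the jaws.
- cradle (a point): Middle of the cradle on the chuck's axis, 46 mm ahead of chuck, same axes. Two V forks, 10 mm thick, 52 mm wide over their tips (tips about level with the axis), 41 mm behind and 42 mm ahead of here, carry the torch's tube on the chuck's axis; between them 72 mm is free for fingers, down to 47 mm below the axis.
- sleeve (a joint): Turn of the chuck sleeve about the chuck's axis (rad): 0 jaws fully open, grows as the lever is pressed down; jaws move in 9 mm per rad together and meet the torch at about 0.67; friction holds the sleeve where it is left, a firm press (about 10 to 20 N on the lever) is needed to clamp. End stop at 1.3.
- lever (a point): Outer end of the sleeve's orange lever, 104 mm from the chuck's axis, at x = -51 mm in the frame of chuck, on the head's left (+y) side, 30 degrees above the level at joint 0 and sinking as the joint grows (level at 0.52). The lever is a flat paddle 26 mm wide (along the chuck's axis), 8 mm thick, 60 mm free length (44 to 104 mm from the axis).
- jaw0: Top jaw, steel, 24 x 12 x 12 mm; origin on the chuck's axis plus its travel.
- jaw1: Lower left jaw (seen along +x), like the top one.
- jaw2: Lower right jaw, like the top one.
- swivel (a joint): Turn of the stand's head on its foot (rad), counter-clockwise from above positive, range -1.2 to 1.2; stiff, stays where it is left (about 2 N at the tiller moves it).
- tiller (a point): Top centre of the orange tiller post, 20 mm in diameter, upright, at the rear of the head, 140 mm behind the swivel axis; its top is 112 mm above the table, free for 60 mm below its top. Push or pinch it from above.
- dishes: Stack of three white porcelain tiers with a lid, 120 mm in diameter, 140 mm high; the thing to be lit. Origin at the middle of its underside, z up.
- dispenser: Clear plastic push dispenser, empty, 66 mm in diameter, 147 mm high with a white pump head; origin at the middle of its underside. Bystander.
- coaster: Sage green hard silicone coaster, 96 mm in diameter, 7 mm thick; origin at the middle of its underside. Bystander.
- top: Varnished wooden spinning top, 64 mm in diameter, 80 mm long, lying on its side; origin on its axis at the widest rim. Bystander.
Not all that is in view belongs to the job. Several things look just like the torch: the one meant starts farthest from the robot's base. Several things look just like the dishes: the one meant starts farthest to the robot's right.

How it is judged (in metres and radians):
On the way, in this order (a step that is already met when the one before it is completed fails the run):
1. the torch lies in line in the cradle, lens forward (y of torch in the frame of chuck between -0.005 and 0.005 m and z of torch in the frame of chuck between -0.005 and 0.005 m and angle between the x axis of torch and the x axis of chuck, either way round below 0.06 rad and x of torch_tail in the frame of chuck between -0.05 and 0.03 m), for 0.2 s.
2. the torch is pushed home against the stop (y of torch in the frame of chuck between -0.005 and 0.005 m and z of torch in the frame of chuck between -0.005 and 0.005 m and angle between the x axis of torch and the x axis of chuck, either way round below 0.06 rad and x of torch_tail in the frame of chuck between -0.049 and -0.041 m), for 0.2 s.
3. the sleeve is turned and all three jaws grip the torch (all of step 2 and contact force between each of jaw0, jaw1, jaw2 and torch above 2 N), for 0.3 s.
4. the gripped torch is aimed at the porcelain (all of step 3 and y of dishes in the frame of chuck between -0.025 and 0.025 m and x of dishes in the frame of chuck above 0.1 m and velocity of joint swivel between -0.05 and 0.05 rad/s), for 0.2 s.
At the end, for the whole second after the job is handed in: The torch lies in the cradle with its tail within 4 mm of the stop, in line with the chuck within 5 mm and 0.06 rad, all three jaws pressing on it with more than 2 N each, its line passing within 25 mm of the middle of the porcelain stack, everything at rest (all of step 4 and linear speed of torch below 0.02 m/s); the robot touches nothing.
It fails at once if the dishes is shifted by more than 12 mm (distance of dishes from where it was at the start of the episode above 0.012 m).
It fails at once if the dispenser is shifted by more than 15 mm (distance of dispenser from where it was at the start of the episode above 0.015 m).
It fails at once if the coaster is shifted by more than 15 mm (distance of coaster from where it was at the start of the episode above 0.015 m).
It fails at once if the top is shifted by more than 30 mm (distance of top from where it was at the start of the episode above 0.03 m).
It fails at once if the porcelain or the dispenser is tipped (angle between any of dishes, dispenser's own z axis and vertical above 0.25 rad).
It also fails if it takes over 69 s, if anything falls off the work surface, if the arm or the gripper's body presses on something with over 40 N, if the wrist force passes 120 N, or if a joint passes its speed limit or range.

ROBOT

A 6-joint arm with a two-finger parallel gripper is mounted at the origin on the work surface. World frame = base frame: x ahead of the robot, y to its left, z up, the work surface at z = 0. Lengths are in mm, angles in rad, forces in N, time in s.
With the tool pointing down it reaches from about 300 to 775 mm from the base axis. Payload 14.6 kg.
Tool frame: the origin (TCP) lies at the very end of the fingers, on their centre line; the grasp point (between the pads) lies 19 mm behind it; z points along the fingers, y is the line along which they close (so a half turn about z gives the same grasp; the last joint's range is limited). The gripper opens to 94 mm and grips with 3 to 60 N. Pads are 16 mm wide; open, the fingers measure 119 mm over their backs; the gripper's body (75 mm by 177 mm) begins 78 mm behind the grasp point.
Start: joints at [-1.18, 0.3, 1.521, -0, 1.321, -0.067], TCP at [243.078, -493.358, 205.446] pointing down, gripper open.
Joint ranges: [-3.03, 3.03], [-0.79, 2.21], [0.23, 2.52], [-1.04, 4.18], [0, 3.07], [-2.55, 2.55]. Speed limits (rad/s): [2.22, 2.22, 2.57, 3.14, 3.14, 3.14].

INTERFACE

Orientations are given as [roll, pitch, yaw] about the fixed x, y, z axes, in that order (R = Rz(yaw) Ry(pitch) Rx(roll)).
In Python, from cell import manip gives the robot as it stands.
- The arm moves only by the tool servo_tool, never from a script. Its argument "rows" is a list of rows, each a list of 7 numbers: the turn, a rotation vector about the world's x, y, z in degrees, then the shift along the world's x, y, z in mm, then the closure, from 0 (fully open) to 1 (shut). In form: [[rx, ry, rz, dx, dy, dz, fingers], ...]. A call has 1 to 20 rows; each row shifts and turns the commanded pose from where the row before left it; what a row does not reach is not made up. A row lasts 1/8 s, in which the tool goes at most 62.5 mm and 10.7 degrees, less where a joint would pass 70% of its speed; a pose out of reach is approached as far as the arm can. A call with a gripper value outside its range is refused whole. The fingers move at their own pace and stop on an object; "grip_force" is the grip in N (left out, the last holds). Time passes only in rows, so rows that do not move let the fingers close. It gives the time, the measured TCP pose, the force, the opening and the grip force at its end, in the units of the state.
- manip.read_state(): the state, without advancing time (a new reading comes with each control period).
- manip.camera(name): name is "scene" or "top" or "wrist"; returns the picture (420x560x3 uint8, red, green, blue); there is no depth.
- manip.camera_info(name): a dict with "fx", "fy", "cx", "cy" (pixels), "position" and "rotation" of the camera in the world; the wrist camera has in their place "T_tool_cam" (4x4, takes a point from camera to tool coordinates, whose origin is the TCP and whose axes are the flange's). Camera axes: x right, y down, z forward; pixel columns grow to the right and rows downward; lengths in mm; the calibration is good to about 2 mm. A picture is of the moment at which its call begins: read the wrist's pose just before it. camera_info takes no time and is no camera call.
- manip.sign_off(): hands the job in; it is judged then, once.
The state is a dict: "clock": time; "joints": joint angles; "qd": joint speeds; "effort": joint torques, N m; "eef_pos": TCP position; "eef_rot": TCP orientation; "wrist_force": force on the tool from outside, world axes, zero at the start; "moment": the same for the moment, N m; "finger_gap": finger opening in mm; "finger_force": force on a finger pad.
Only numpy, scipy, OpenCV 4.12 (cv2) and the standard library are available. Lean on these libraries where they do the work, as an engineer would, in place of code of your own. Each camera call takes 0.05 s, during which the arm holds its last target. There are 200 camera calls.

## Working session

There is one attempt and no reset: what is moved stays moved. The work goes in short steps, Python scripts to look and compute and a tool call to move; the robot and the scene stay as the last step left them, time stands still between calls to the robot, and variables do not carry over. Pictures are saved under pics/ and viewed, at most 10 in all, crops included, and the job is handed in when it is done.

Besides the shell and the picture viewer there is one more tool, called after "Emit:" as name(argument=value, ...), one argument or row to a line, values as JSON. servo_tool: Moves the arm, as the interface text tells. Its arguments: {"type":"object","properties":{"rows":{"type":"array","items":{"type":"array","items":{"type":"number"}}},"grip_force":{"type":"number"}},"required":["rows"]}

```bash
mkdir -p pics; ls; python3 - <<'E'
from cell import manip
import cv2
for n in("scene","top"):
    cv2.imwrite(f"pics/{n}0.png",cv2.cvtColor(manip.camera(n),cv2.COLOR_RGB2BGR)); print(n,manip.camera_info(n))
print(manip.camera_info("wrist"));print(manip.read_state())
E
```

```text
pics
scene {'fx': 396.75515134381664, 'fy': 396.75515134381664, 'cx': 280.2700329440315, 'cy': 213.71325042999553, 'position': array([ 855.86121354,  506.34147212, 1066.54366005]), 'rotation': array([-2.56040736,  0.00938137,  2.6226254 ])}
top {'fx': 424.8055599432279, 'fy': 424.8055599432279, 'cx': 282.15241566138144, 'cy': 210.53752085920507, 'position': array([ 481.90617153,  -56.51704219, 1180.49313772]), 'rotation': array([-3.05462557,  0.01407398, -1.58806131])}
{'fx': 353.72960373280824, 'fy': 353.72960373280824, 'cx': 274.8509513361124, 'cy': 212.1874470192697, 'T_tool_cam': array([[ 7.42037699e-05, -9.63840219e-01, -2.66480818e-01,
         7.65298701e+01],
       [ 9.99999995e-01,  8.91819454e-05, -4.41059000e-05,
        -9.52307192e-01],
       [ 6.62763181e-05, -2.66480813e-01,  9.63840221e-01,
        -1.78800579e+02],
       [ 0.00000000e+00,  0.00000000e+00,  0.00000000e+00,
         1.00000000e+00]])}
{'clock': 0.1, 'joints': array([-1.17960059e+00,  3.00343517e-01,  1.52151679e+00, -1.92854210e-05,
        1.32065403e+00, -6.65962674e-02]), 'qd': array([ 0.00124692, -0.00299441, -0.00194256,  0.00110403,  0.00080807,
       -0.00154043]), 'effort': array([ 1.87410777e-03, -5.32638073e+01, -3.53279829e+01,  7.09787942e-02,
        2.34825670e-02, -4.48585536e-05]), 'eef_pos': array([ 242.99253102, -493.16375706,  204.98349837]), 'eef_rot': array([-3.14067177e+00, -4.26960065e-05,  4.57796763e-01]), 'wrist_force': array([ 0.54270208, -0.20476455, -0.11968593]), 'moment': array([ 0.00543193,  0.03756713, -0.01784832]), 'finger_force': 0.0, 'finger_gap': 93.77430914248504}
```

View pics/scene0.png

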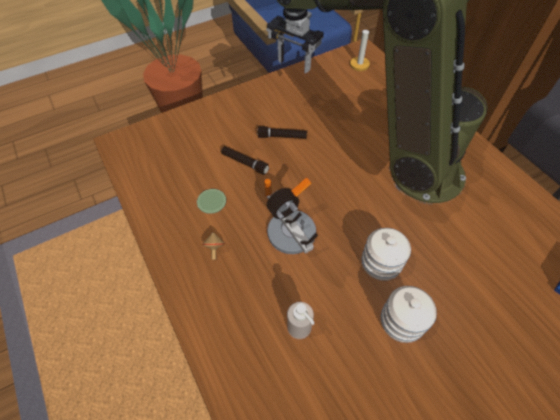

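View pics/top0.png

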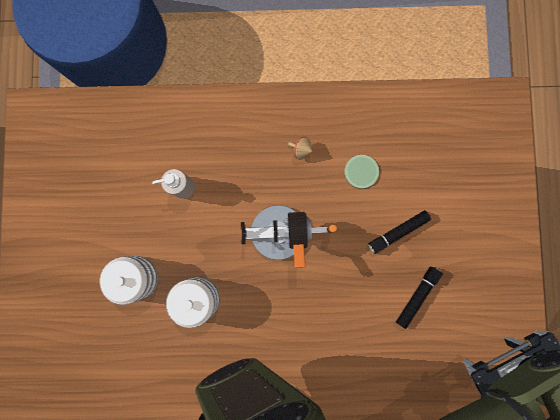

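```bash
cat > h.py <<'E'
from cell import manip
import numpy as np, cv2
from scipy.spatial.transform import Rotation as R
def cam(n):
    i=manip.camera_info(n); K=np.array([[i['fx'],0,i['cx']],[0,i['fy'],i['cy']],[0,0,1]])
    if n=='wrist':
        s=manip.read_state(); T=np.eye(4); T[:3,:3]=R.from_euler('xyz',s['eef_rot']).as_matrix(); T[:3,3]=s['eef_pos']
        T=T@i['T_tool_cam']; return K,T[:3,:3],T[:3,3]
    return K,R.from_euler('xyz',i['rotation']).as_matrix(),np.array(i['position'])
def pt(n,u,v,z):
    K,r,p=cam(n); d=r@np.linalg.inv(K)@[u,v,1]; return p+d*(z-p[2])/d[2]
def px(n,X):
    K,r,p=cam(n); q=K@r.T@(np.array(X)-p); return q[:2]/q[2]
def crop(img,x0,y0,w,h,f,out):
    cv2.imwrite(out,cv2.resize(cv2.cvtColor(img[y0:y0+h,x0:x0+w],cv2.COLOR_RGB2BGR),None,fx=f,fy=f,interpolation=cv2.INTER_CUBIC))
E
python3 - <<'E'
from h import *
im=manip.camera("top"); crop(im,220,195,225,145,3.5,"pics/c1.png")
for nm,u,v,z in [("A1",371,247,16),("A2",429,216,16),("B1",402,323,16),("B2",437,270,16),("till",333,229,112),("D1",188,303,140),("D2",123,281,140)]: print(nm,pt("top",u,v,z).round(1))
E
```

```text
A1 [ 479.6 -282.1   16. ]
A2 [ 561.3 -443.3   16. ]
B1 [ 275.3 -357.8   16. ]
B2 [ 414.5 -457.9   16. ]
till [ 526.4 -170.   112. ]
D1 [352.5 188.3 140. ]
D2 [407.7 347.3 140. ]
```

View pics/c1.png

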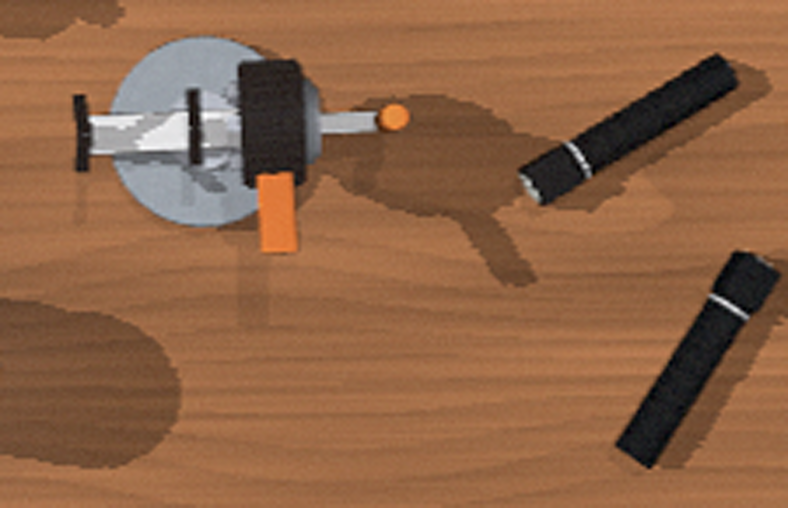

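Torch candidates are (400,232) and (419,297). (400,232) is about 634 mm from the base and the other about 534 mm, so I take (400,232). Its lens and ring are at the lower-left end. Dishes candidates are (188,303) at y=188 and (123,281) at y=347. The one farther right is (188,303). The crop confirms both choices. I move above the torch now.

Emit:
servo_tool(
  rows=[
    [0,0,9.1,28.5,11.5,0,0],
    [0,0,9.1,28.5,11.5,0,0],
    [0,0,9.1,28.5,11.5,0,0],
    [0,0,9.1,28.5,11.5,0,0],
    [0,0,9.1,28.5,11.5,0,0],
    [0,0,9.1,28.5,11.5,0,0],
    [0,0,9.1,28.5,11.5,0,0],
    [0,0,9.1,28.5,11.5,0,0],
    [0,0,9.1,28.5,11.5,0,0],
    [0,0,9.1,28.5,11.5,0,0],
    [0,0,0,0,0,0,0],
    [0,0,0,0,0,0,0],
  ],
  grip_force=30,
)

```text
clock: 1.65
eef_pos: [527.4, -378.6, 205.2]
eef_rot: [-3.141, -0.0, 2.043]
wrist_force: [-0.2, -0.5, 0.1]
finger_gap: 94.2
finger_force: 0.0
```

```bash
python3 - <<'E'
from h import *
im=manip.camera("wrist"); crop(im,0,0,560,420,1.42,"pics/w1.png")
for P in ([561.3,-443.3,16],[479.6,-282.1,16],[528.6,-379,16]): print(px("wrist",P)*1.42)
a=manip.camera("top"); crop(a,225,190,120,90,6.6,"pics/c2.png")
E
```

```text
[392.8120612  362.27099079]
[394.05971194 118.57397457]
[393.13929011 272.46264439]
```

View pics/w1.png

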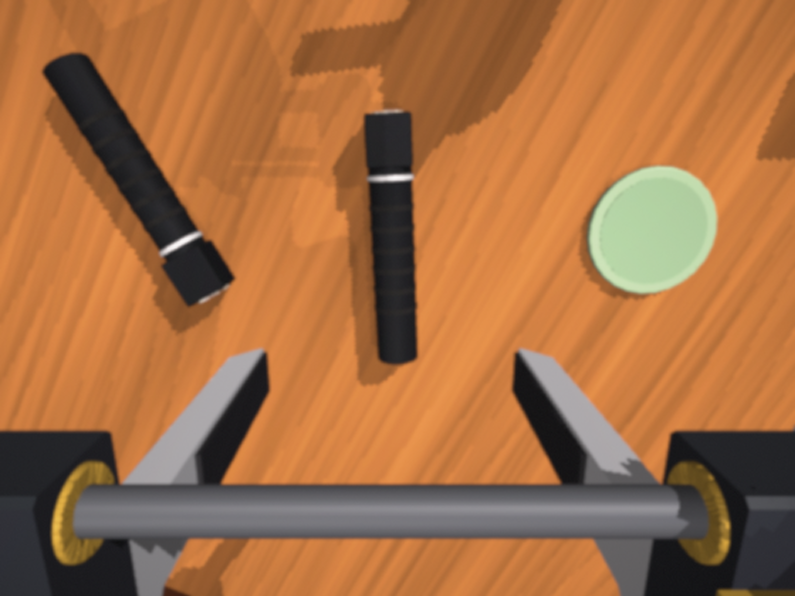

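View pics/c2.png

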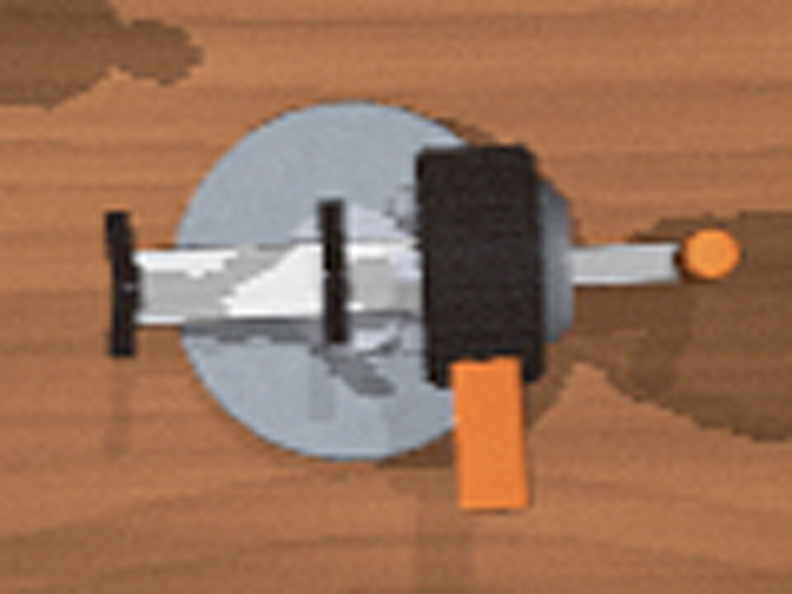

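Wrist view: the chosen torch runs from tail (397,358) to lens (389,112), turned slightly from the tool axis, and the other torch is at upper left. Top crop: foot centre about (355,280), fork tip mid-points (120,284) and (333,271), tiller (710,254).

```bash
python3 - <<'E'
from h import *
t=pt("wrist",397/1.42,358/1.42,16);l=pt("wrist",389/1.42,113/1.42,16)
print("torch",t,l,np.hypot(*(l-t)[:2]),np.degrees(np.arctan2(*(l-t)[1::-1])))
f=lambda u,v,z:pt("top",225+u/6.6,190+v/6.6,z)
F=f(120,284,100);B=f(333.5,271,100);T=f(710,254,112);C=f(355,280.5,30)
print("foot",C,"fork",F,B,"til",T)
d=(F-T)[:2];print(np.linalg.norm(d),np.degrees(np.arctan2(d[1],d[0])));d/=np.linalg.norm(d);print("chuck",T[:2]+140*d,F[:2]-88*d,B[:2]-5*d)
im=manip.camera("scene");crop(im,235,150,105,110,5.4,"pics/s1.png")
crop(im,350,215,100,100,5.4,"pics/s2.png")
for P in ([*F[:2],100],[*B[:2],100],T,[*C[:2],30],[352.5,188.3,140]):print(px("scene",P))
E
```

```text
torch [ 562.63572484 -438.79642034   16.        ] [ 474.82086258 -280.58940029   16.        ] 180.94449763770785 119.03303396362541
foot [522.98973795 -31.92110193  30.        ] fork [520.75140533  57.22526213 100.        ] [524.29488687 -25.19297547 100.        ] til [ 527.73747049 -168.94092897  112.        ]
226.27406193161457 91.76925125555438
chuck [523.41506114 -29.00767067] [523.46834836 -30.73278594] [524.44925864 -30.19059184]
[307.83325253 237.03457426]
[291.76064288 216.22208492]
[266.80319429 180.31003053]
[290.66688951 226.88951257]
[387.98632484 239.04514743]
```

View pics/s1.png

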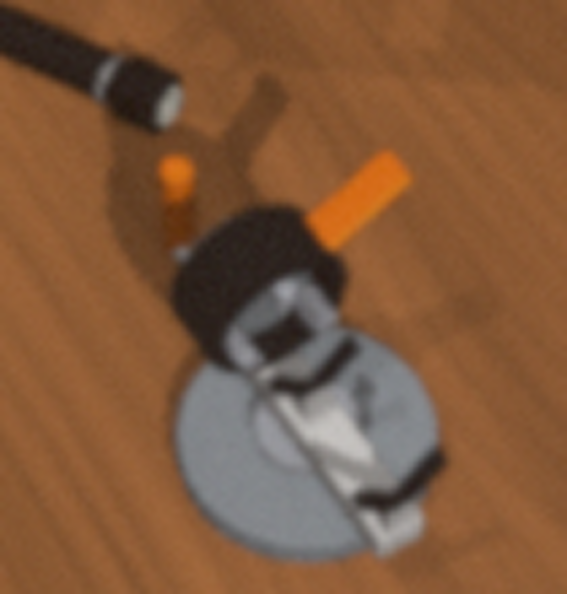

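Emit:
servo_tool(
  rows=[
    [0,0,2,0,2,-40,0],
    [0,0,0,0,0,-40,0],
    [0,0,0,0,0,-40,0],
    [0,0,0,0,0,-40,0],
    [0,0,0,0,0,-25,0],
    [0,0,0,0,0,-15,0],
    [0,0,0,0,0,0,0],
    [0,0,0,0,0,0,0.8],
    [0,0,0,0,0,0,0.8],
    [0,0,0,0,0,0,0.8],
    [0,0,0,0,0,0,0.8],
    [0,0,0,0,0,0,0.8],
    [0,0,0,0,0,0,0.8],
  ],
  grip_force=40,
)

```text
clock: 3.42
eef_pos: [528.0, -376.4, 5.4]
eef_rot: [-3.142, -0.0, 2.081]
wrist_force: [-0.6, -0.4, 0.5]
finger_gap: 37.4
finger_force: 0.0
```

Emit:
servo_tool(
  rows=[
    [0,0,0,0,0,0,1],
    [0,0,0,0,0,0,1],
    [0,0,0,0,0,30,1],
    [0,0,0,0,0,50,1],
    [0,0,0,0,0,50,1],
    [0,0,0,0,0,50,1],
    [0,0,0,0,0,30,1],
    [0,0,-2.75,-7.3,39.5,0,1],
    [0,0,-2.75,-7.3,39.5,0,1],
    [0,0,-2.75,-7.3,39.5,0,1],
    [0,0,-2.75,-7.3,39.5,0,1],
    [0,0,-2.75,-7.3,39.5,0,1],
    [0,0,-2.75,-7.3,39.5,0,1],
    [0,0,-2.75,-7.3,39.5,0,1],
    [0,0,-2.75,-7.3,39.5,0,1],
    [0,0,-2.75,-7.3,39.5,0,1],
    [0,0,-2.75,-7.3,39.5,0,1],
    [0,0,0,0,0,0,1],
    [0,0,0,0,0,0,1],
  ],
)

```text
clock: 5.8
eef_pos: [455.1, 18.4, 215.4]
eef_rot: [-3.141, 0.0, 1.602]
wrist_force: [-0.1, -0.1, -3.2]
finger_gap: 31.4
finger_force: 40.0
```

```bash
python3 - <<'E'
from h import *
im=manip.camera("wrist"); crop(im,0,0,560,420,1.42,"pics/w2.png");s=manip.read_state()
print(s['finger_gap'],s['eef_pos'],s['eef_rot'])
for P in ([520.75,57.2,100],[524.3,-25.2,100]): print(px("wrist",P)*1.42)
E
```

```text
31.039962698454513 [455.13866983  18.04396242 215.36042581] [-3.14139781e+00  1.77633851e-04  1.60089132e+00]
[506.48829826 234.70601166]
[500.10643873 365.55947382]
```

View pics/w2.png

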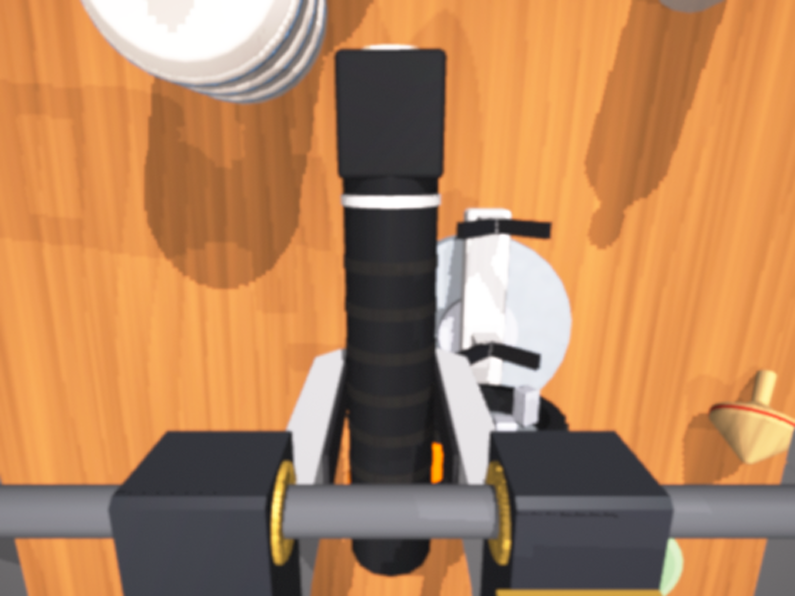

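Wrist view: the torch is held lens-forward, head at the top. Front fork tips are at (458,229) and (551,230). The rear fork's right tip is at (540,361) and its left tip is hidden behind the finger. The jaws are at (495,425).

```bash
python3 - <<'E'
from h import *
from scipy.optimize import least_squares
w=lambda u,v,z=100:pt("wrist",u/1.42,v/1.42,z)
a,b,c=w(458,229),w(551,230),w(540,361)
print(a,b,(a+b)/2,np.linalg.norm(a-b),c)
# tail / lens of torch held at z=215.4+~11
for u,v in((390,47),(390,572)):print(w(u,v,227))
# joint fit of chuck x,y,yaw,tipz from tips in 3 views
obs=[("wrist",458/1.42,229/1.42,88,1),("wrist",551/1.42,230/1.42,88,-1),("wrist",540/1.42,361/1.42,5,-1)]
for u,v,x,s in((118,213,88,-1),(122,356,88,1),(331,201,5,-1),(336,342,5,1)):obs.append(("top",225+u/6.6,190+v/6.6,x,s))
for u,v,x,s in((440,458,88,1),(362,500,88,-1),(353,345,5,1),(278,385,5,-1)):obs.append(("scene",235+u/5.4,150+v/5.4,x,s))
til=[("top",225+710/6.6,190+254/6.6),("scene",235+177/5.4,150+165/5.4)]
def f(p,use,full=False):
    e=np.array([np.cos(p[2]),np.sin(p[2])]);n=np.array([-e[1],e[0]]);r=[]
    for o in obs:
        if o[0] in use:r+=list(px(o[0],[*(p[:2]+o[3]*e+o[4]*26*n),p[3]])-o[1:3])
    for o in til:
        if o[0] in use:r+=list(px(o[0],[*(p[:2]-140*e),112])-o[1:])
    return np.array(r)
for use in(("wrist",),("top",),("scene",),("wrist","top"),("wrist","top","scene")):
    q=least_squares(lambda p:np.r_[f(p,use),(p[3]-98)/4],[523,-30,1.6,100]);print(use,q.x[:2],np.degrees(q.x[2]),q.x[3],np.abs(q.fun).max(),)
E
```

```text
[492.130638    59.67201755 100.        ] [546.49956958  60.73340856 100.        ] [519.31510379  60.20271305 100.        ] 54.37929083385803 [549.06869892 -21.36507414 100.        ]
[450.42792427 129.61398231 227.        ]
[456.24522801 -64.13046072 227.        ]
('wrist',) [522.77530075 -27.44394218] 92.3337914540297 100.90262405706291 1.4280462179937672
('top',) [523.7896388 -30.0586215] 91.74561219717341 98.11606231268226 0.8035977350005794
('scene',) [521.50891409 -25.66295718] 91.76127582299132 97.00682922793865 0.6675535541039608
('wrist', 'top') [523.42303213 -28.30615774] 92.19186749762548 98.2061094882231 1.9660804885398875
('wrist', 'top', 'scene') [523.0720011  -28.02608827] 91.96832744981533 97.92106748379814 1.9381077722589453
```

Emit:
servo_tool(
  rows=[
    [0,0,0.3,22,6,0,1],
    [0,0,0,22,6,0,1],
    [0,0,0,21.7,6.3,-20,1],
    [0,0,0,0,0,-35,1],
    [0,0,0,0,0,-30,1],
    [0,0,0,0,0,-20,1],
    [0,0,0,0,0,-10,1],
    [0,0,0,0,0,-5,1],
    [0,0,0,0,0,0,1],
    [0,0,0,0,0,0,1],
  ],
)

```text
clock: 7.1
eef_pos: [521.1, 36.9, 96.1]
eef_rot: [3.141, 0.0, 1.606]
wrist_force: [1.3, -0.4, -1.7]
finger_gap: 31.2
finger_force: 40.0
```

Emit:
servo_tool(
  rows=[
    [0,0,0,0,0,-3,1],
    [0,0,0,0,0,0,1],
  ],
)

```text
clock: 7.35
eef_pos: [520.7, 37.0, 92.4]
eef_rot: [-3.141, -0.0, 1.606]
wrist_force: [1.0, 0.2, -2.1]
finger_gap: 30.8
finger_force: 40.0
```

Emit:
servo_tool(
  rows=[
    [0,0,0,0,0,-2,1],
    [0,0,0,0,0,0,1],
  ],
)

```text
clock: 7.6
eef_pos: [520.7, 37.0, 90.3]
eef_rot: [-3.141, -0.0, 1.606]
wrist_force: [0.9, -0.5, -3.0]
finger_gap: 31.4
finger_force: 40.0
```

```bash
python3 - <<'E'
from h import *
im=manip.camera("scene");a=cv2.resize(im[185:260,255:355],None,fx=4,fy=4,interpolation=cv2.INTER_CUBIC)
w=cv2.resize(manip.camera("wrist"),(560,420));out=np.zeros((420,400+400,3),np.uint8)
out[:300,:400]=a;out[:,400:]=w[:,80:480];crop(out,0,0,800,420,1,"pics/p1.png");print(manip.read_state()['wrist_force'])
e=np.array([np.cos(np.radians(92)),np.sin(np.radians(92))])
for x in(-5,175):
  for s in (1,-1):print(x,(px("scene",[*(np.array([523,-28.5])+x*e),100])-[255,185])*4,(px("wrist",[*(np.array([523,-28.5])+x*e),100])+[320,0]));
E
```

```text
[ 0.24527661 -0.34380892 -0.89980411]
-5 [142.55199558 115.95878455] [596.86609812 383.25097792]
-5 [142.55199558 115.95878455] [596.86609812 383.25097792]
175 [286.14948754 304.96128844] [597.73192162  39.52493317]
175 [286.14948754 304.96128844] [597.73192162  39.52493317]
```

View pics/p1.png

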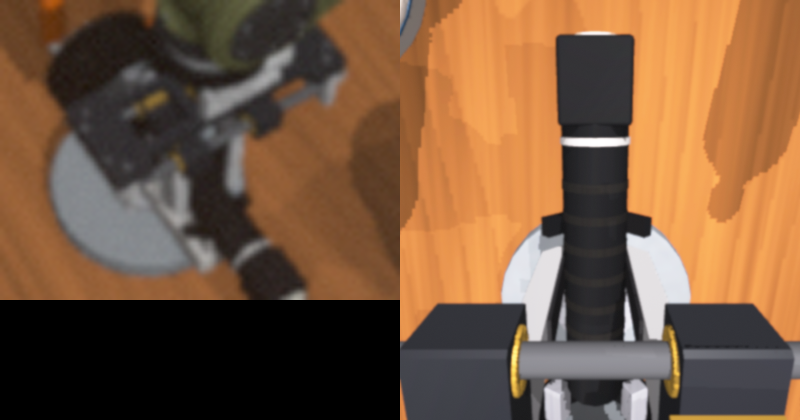

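Emit:
servo_tool(
  rows=[
    [0,0,0,0,0,-0.5,1],
    [0,0,0,0,0,0,0.55],
    [0,0,0,0,0,0,0.55],
    [0,0,0,0,0,0,0.55],
    [0,0,0,0,0,0,0.55],
    [0,0,0,0,0,0,1],
    [0,0,0,0,0,0,1],
    [0,0,0,0,0,0,1],
  ],
  grip_force=12,
)

```text
clock: 8.7
eef_pos: [520.9, 36.9, 90.0]
eef_rot: [3.141, 0.0, 1.606]
wrist_force: [1.3, -0.1, 0.8]
finger_gap: 31.5
finger_force: 12.0
```

```bash
python3 - <<'E'
from h import *
s=manip.read_state();print(s['wrist_force'],s['finger_gap'],s['eef_pos'])
E
```

```text
[ 1.28406573 -0.10494157  0.81845559] 31.51538764493917 [520.9312267   36.93879941  90.0143034 ]
```

Emit:
servo_tool(
  rows=[
    [0,0,0,0.3,-8,0,1],
    [0,0,0,0.3,-8,0,1],
    [0,0,0,0.3,-8,0,1],
    [0,0,0,0.2,-6,0,1],
    [0,0,0,0.1,-3,0,1],
    [0,0,0,0,0,0,1],
  ],
)

```text
clock: 9.45
eef_pos: [522.1, 3.4, 90.1]
eef_rot: [3.141, 0.001, 1.606]
wrist_force: [2.7, -1.7, 2.0]
finger_gap: 31.9
finger_force: 12.0
```

Emit:
servo_tool(
  rows=[
    [0,0,0,0.1,-2,0,1],
    [0,0,0,0,0,0,1],
  ],
)

```text
clock: 9.7
eef_pos: [522.2, 2.0, 90.0]
eef_rot: [3.141, -0.0, 1.606]
wrist_force: [1.9, 2.3, 1.6]
finger_gap: 31.8
finger_force: 12.0
```

Emit:
servo_tool(
  rows=[
    [0,0,0,0.1,-2,0,1],
    [0,0,0,0,0,0,1],
  ],
)

```text
clock: 9.95
eef_pos: [522.2, -0.1, 90.0]
eef_rot: [3.141, -0.0, 1.606]
wrist_force: [2.9, 4.0, 2.5]
finger_gap: 31.7
finger_force: 12.0
```

Emit:
servo_tool(
  rows=[
    [0,0,0,0.1,-2,0,1],
    [0,0,0,0,0,0,1],
  ],
)

```text
clock: 10.2
eef_pos: [522.4, -2.0, 90.0]
eef_rot: [3.141, -0.0, 1.606]
wrist_force: [1.5, 4.6, 2.4]
finger_gap: 31.5
finger_force: 12.0
```

Emit:
servo_tool(
  rows=[
    [0,0,0,0.1,-2,0,1],
    [0,0,0,0,0,0,1],
  ],
)

```text
clock: 10.45
eef_pos: [522.3, -2.8, 90.0]
eef_rot: [3.142, -0.002, 1.606]
wrist_force: [1.8, 13.9, 3.1]
finger_gap: 31.7
finger_force: 12.0
```

Emit:
servo_tool(
  rows=[
    [0,0,0,0,0.8,0,0.5],
    [0,0,0,0,0,0,0.5],
    [0,0,0,0,0,0,0.5],
    [0,0,0,0,0,20,0.5],
    [0,0,0,0,0,25,1],
    [0,0,0,-1.5,43,0,1],
    [0,0,0,-1.5,43,0,1],
    [0,0,0,-1.5,42,0,1],
    [0,0,0,0,0,-20,1],
    [0,0,0,0,0,-23,1],
    [0,0,0,0,-6,0,1],
    [0,0,0,0,0,0,1],
  ],
)

```text
clock: 11.95
eef_pos: [518.3, 118.1, 92.8]
eef_rot: [3.141, 0.0, 1.605]
wrist_force: [1.3, 0.5, 0.1]
finger_gap: 0.4
finger_force: 0.0
```

Emit:
servo_tool(
  rows=[
    [0,0,0,0,-2,0,1],
    [0,0,0,0,0,0,1],
  ],
)

```text
clock: 12.2
eef_pos: [518.1, 116.6, 92.5]
eef_rot: [3.141, -0.0, 1.606]
wrist_force: [1.1, 0.6, -0.1]
finger_gap: 0.8
finger_force: 0.0
```

Emit:
servo_tool(
  rows=[
    [0,0,0,0,-2,0,1],
    [0,0,0,0,0,0,1],
  ],
)

```text
clock: 12.45
eef_pos: [518.0, 115.9, 92.4]
eef_rot: [3.141, -0.002, 1.606]
wrist_force: [-0.2, 9.2, 1.8]
finger_gap: 0.3
finger_force: 4.6
```

Emit:
servo_tool(
  rows=[
    [0,0,0,0,-1.5,0,1],
    [0,0,0,0,0,0,1],
    [0,0,0,0,0,0,1],
  ],
)

```text
clock: 12.82
eef_pos: [518.0, 115.8, 92.5]
eef_rot: [3.14, -0.004, 1.607]
wrist_force: [-0.6, 20.1, 1.5]
finger_gap: 0.7
finger_force: 9.9
```

Emit:
servo_tool(
  rows=[
    [0,0,0,0,6,0,1],
    [0,0,0,0,0,50,1],
    [0,0,0,0,0,55,1],
    [0,0,0,-13,-40,0,1],
    [0,0,0,-13,-40,0,1],
    [0,0,0,-13,-40,0,1],
    [0,0,0,-13,-40,0,1],
    [0,0,0,-13,-40,0,1],
    [0,0,0,0,-1,0,1],
    [0,0,0,0,0,-20,1],
    [0,0,0,0,0,-15,1],
    [0,0,0,0,0,0,1],
  ],
)

```text
clock: 14.32
eef_pos: [452.6, -81.2, 161.1]
eef_rot: [-3.14, -0.001, 1.607]
wrist_force: [-0.5, -0.0, -0.5]
finger_gap: 0.9
finger_force: 0.0
```

```bash
python3 - <<'E'
from h import *
s=manip.read_state();print(s['eef_pos'],s['wrist_force'])
a=cv2.resize(manip.camera("scene")[140:250,240:350],None,fx=3.6,fy=3.6,interpolation=cv2.INTER_CUBIC)
b=cv2.resize(manip.camera("top")[180:290,225:335],None,fx=3.6,fy=3.6,interpolation=cv2.INTER_CUBIC)
crop(np.hstack([a,b]),0,0,792,396,1,"pics/p2.png")
E
```

```text
[452.56721916 -81.19043214 161.07159708] [-0.54971272 -0.02660729 -0.54274302]
```

View pics/p2.png

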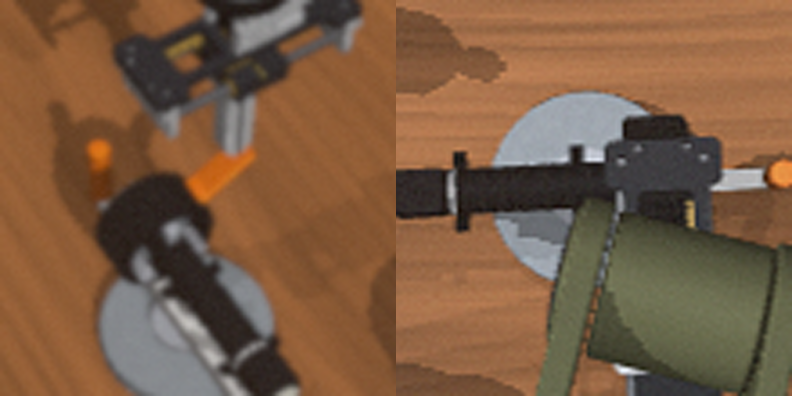

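The closed fingers are over the lever (scene crop around (230,150)) and the torch lies in line in both forks. I press now.

Emit:
servo_tool(
  rows=[
    [0,0,0,0,0,-8,1],
    [0,0,0,-2.5,0,-10,1],
    [0,0,0,-2.5,0,-10,1],
    [0,0,0,-2.5,0,-10,1],
    [0,0,0,-2.5,0,-10,1],
    [0,0,0,-2,0,-6,1],
    [0,0,0,0,0,0,1],
  ],
)

```text
clock: 15.3
eef_pos: [440.5, -81.7, 107.4]
eef_rot: [-3.141, -0.0, 1.606]
wrist_force: [0.5, -0.3, -0.5]
finger_gap: 0.3
finger_force: 0.0
```

Emit:
servo_tool(
  rows=[
    [0,0,0,-0.5,0,-4,1],
    [0,0,0,0,0,-4,1],
    [0,0,0,0,0,0,1],
  ],
)

```text
clock: 15.68
eef_pos: [440.3, -81.7, 99.6]
eef_rot: [-3.141, -0.0, 1.606]
wrist_force: [0.0, -0.6, -0.2]
finger_gap: 0.1
finger_force: 0.0
```

```bash
python3 - <<'E'
from h import *
a=cv2.resize(manip.camera("scene")[140:250,240:350],None,fx=3.6,fy=3.6,interpolation=cv2.INTER_CUBIC)
b=cv2.resize(manip.camera("wrist")[200:420,165:385],(396,396),interpolation=cv2.INTER_CUBIC)
crop(np.hstack([a,b]),0,0,792,396,1,"pics/p3.png")
E
```

```text
(no output)
```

View pics/p3.png

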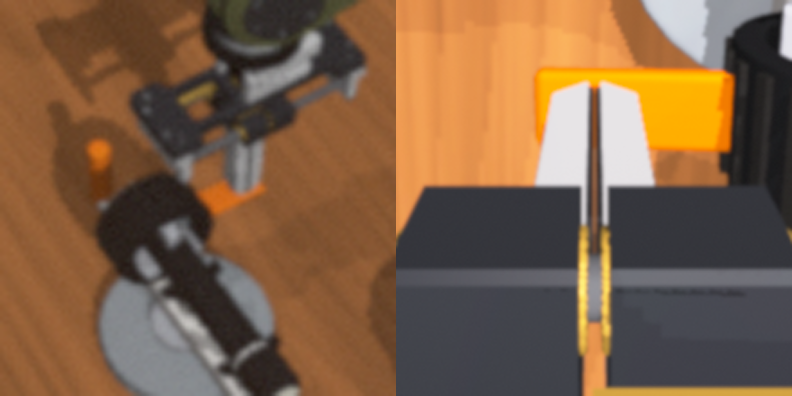

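The lever has gone down with the fingers (paddle at about (235,195) in the scene crop, fingers on its outer half in the wrist crop). I keep pressing until there is a firm force. All 10 views are used, so the rest is by numbers.

Emit:
servo_tool(
  rows=[
    [0,0,0,0,0,-4,1],
    [0,0,0,0,0,-3,1],
    [0,0,0,0,0,0,1],
  ],
)

```text
clock: 16.15
eef_pos: [440.3, -81.7, 92.7]
eef_rot: [-3.141, -0.0, 1.606]
wrist_force: [0.9, 0.5, 0.3]
finger_gap: 0.2
finger_force: 0.0
```

Emit:
servo_tool(
  rows=[
    [0,0,0,0,0,-3,1],
    [0,0,0,0,0,0,1],
  ],
)

```text
clock: 16.4
eef_pos: [440.5, -81.8, 89.9]
eef_rot: [3.141, 0.0, 1.606]
wrist_force: [-0.1, -0.5, 0.7]
finger_gap: 0.8
finger_force: 0.6
```

Emit:
servo_tool(
  rows=[
    [0,0,0,0,0,-3,1],
    [0,0,0,0,0,0,1],
  ],
)

```text
clock: 16.65
eef_pos: [440.8, -81.8, 87.2]
eef_rot: [3.14, 0.0, 1.606]
wrist_force: [2.3, 0.5, 3.9]
finger_gap: 0.6
finger_force: 2.0
```

Contact is building. I press on firmly.

Emit:
servo_tool(
  rows=[
    [0,0,0,0,0,-2,1],
    [0,0,0,0,0,0,1],
  ],
)

```text
clock: 16.9
eef_pos: [441.1, -81.8, 85.5]
eef_rot: [3.14, 0.0, 1.606]
wrist_force: [1.3, 1.9, 7.1]
finger_gap: 0.6
finger_force: 3.7
```

Emit:
servo_tool(
  rows=[
    [0,0,0,0,0,-2,1],
    [0,0,0,0,0,0,1],
  ],
)

```text
clock: 17.15
eef_pos: [441.4, -81.8, 83.8]
eef_rot: [3.139, 0.0, 1.606]
wrist_force: [2.2, 1.6, 10.8]
finger_gap: 0.9
finger_force: 4.9
```

Emit:
servo_tool(
  rows=[
    [0,0,0,0,0,-1.5,1],
    [0,0,0,0,0,0,1],
  ],
)

```text
clock: 17.4
eef_pos: [441.6, -81.8, 82.6]
eef_rot: [3.138, 0.0, 1.606]
wrist_force: [2.1, 2.3, 13.0]
finger_gap: 0.7
finger_force: 6.2
```

Emit:
servo_tool(
  rows=[
    [0,0,0,0,0,-2,1],
    [0,0,0,0,0,0,1],
  ],
)

```text
clock: 17.65
eef_pos: [442.0, -81.8, 80.8]
eef_rot: [3.137, 0.001, 1.606]
wrist_force: [4.2, 3.6, 15.0]
finger_gap: 0.5
finger_force: 7.0
```

Emit:
servo_tool(
  rows=[
    [0,0,0,0,0,-2,1],
    [0,0,0,0,0,0,1],
    [0,0,0,0,0,0,1],
  ],
)

```text
clock: 18.02
eef_pos: [442.3, -81.8, 79.2]
eef_rot: [3.136, 0.001, 1.606]
wrist_force: [4.3, 3.5, 18.8]
finger_gap: 0.6
finger_force: 8.2
```

Emit:
servo_tool(
  rows=[
    [0,0,0,0,0,-1,1],
    [0,0,0,0,0,0,1],
    [0,0,0,0,0,0,1],
    [0,0,0,0,0,4,1],
    [0,0,0,0,0,4,1],
  ],
)

```text
clock: 18.65
eef_pos: [441.1, -81.8, 85.3]
eef_rot: [3.14, 0.0, 1.606]
wrist_force: [1.8, 1.4, 6.0]
finger_gap: 0.5
finger_force: 2.8
```

```bash
python3 - <<'E'
from h import *
from scipy.optimize import minimize
masks={}
for n,(u,v) in(("top",(188,303)),("scene",(387,252))):
    im=cv2.imread(f"pics/{n}0.png"); h=cv2.cvtColor(im,cv2.COLOR_BGR2HSV)
    m=((h[...,1]<75)&(h[...,2]>70)).astype(np.uint8); m=cv2.morphologyEx(m,cv2.MORPH_OPEN,np.ones((3,3)))
    k,l,st,c=cv2.connectedComponentsWithStats(m); b=l[v,u]; print(n,b,st[b],c[b]); masks[n]=(l==b).astype(np.uint8)
t=np.linspace(0,2*np.pi,40)
def sil(n,x,y,H):
    P=[px(n,[x+r*np.cos(a),y+r*np.sin(a),z]) for z,r in((0,45),(15,60),(H,60),(140,12)) for a in t]
    o=np.zeros((420,560),np.uint8);cv2.fillConvexPoly(o,np.round(cv2.convexHull(np.array(P,np.float32))*8).astype(np.int32),1,shift=3);return o
def cost(p,ns): return sum((sil(n,*p)!=masks[n]).sum() for n in ns)
for ns in(("top",),("scene",),("top","scene")):
    q=minimize(cost,[355,188,110],args=(ns,),method="Nelder-Mead",options=dict(initial_simplex=[[355,188,110],[365,188,110],[355,198,110],[355,188,122]]));print(ns,q.x,q.fun)
x=q.x
d=np.array(x[:2])-[523,-27.3];a=np.arctan2(d[1],d[0]);print(np.degrees(a),np.hypot(*d),"tiller",[523-140*np.cos(a),-27.3-140*np.sin(a)])
print(manip.read_state()['wrist_force'],manip.read_state()['eef_pos'])
E
```

```text
top 8 [ 166  277   54   51 2123] [192.11069242 301.70560528]
scene 24 [ 362  228   49   52 1982] [385.42078708 253.29414733]Traceback (most recent call last):
  File "<stdin>", line 14, in <module>
    res = _minimize_neldermead(fun, x0, args, callback, bounds=bounds,
                               **options)
    fxr = func(xr)
    fx = function(np.copy(x), *(wrapper_args + args))
  File "<stdin>", line 12, in cost
  File "<stdin>", line 12, in <genexpr>
  File "<stdin>", line 10, in sil
  File "h.py", line 13, in px
    K,r,p=cam(n); q=K@r.T@(np.array(X)-p); return q[:2]/q[2]
          ~~~^^^
  File "h.py", line 5, in cam
    i=manip.camera_info(n); K=np.array([[i['fx'],0,i['cx']],[0,i['fy'],i['cy']],[0,0,1]])
ValueError: time passes only in moves, steps and waits
```

Emit:
servo_tool(
  rows=[
    [0,0,0,0,0,0,1],
    [0,0,0,0,0,0,1],
  ],
)

```text
clock: 18.9
eef_pos: [441.2, -81.8, 85.3]
eef_rot: [3.139, 0.0, 1.606]
wrist_force: [-0.2, 1.8, 11.5]
finger_gap: 0.4
finger_force: 5.8
```

Emit:
servo_tool(
  rows=[
    [0,0,0,0,0,3,1],
    [0,0,0,0,0,0,1],
  ],
)

```text
clock: 19.15
eef_pos: [440.7, -81.8, 87.8]
eef_rot: [3.141, 0.0, 1.606]
wrist_force: [0.0, 0.9, 8.2]
finger_gap: 0.5
finger_force: 4.0
```

```bash
cat > d.py <<'E'
from h import *
import h
from scipy.optimize import minimize
C={n:cam(n) for n in("top","scene","wrist")}; h.cam=lambda n:C[n]
masks={}
for n,(u,v) in(("top",(188,303)),("scene",(387,252))):
    im=cv2.imread(f"pics/{n}0.png"); hs=cv2.cvtColor(im,cv2.COLOR_BGR2HSV)
    m=((hs[...,1]<75)&(hs[...,2]>70)).astype(np.uint8); m=cv2.morphologyEx(m,cv2.MORPH_OPEN,np.ones((3,3)))
    l=cv2.connectedComponents(m)[1]; masks[n]=(l==l[v,u]).astype(np.uint8)
t=np.linspace(0,2*np.pi,24)
def sil(n,x,y,H):
    P=[px(n,[x+r*np.cos(a),y+r*np.sin(a),z]) for z,r in((0,45),(15,60),(H,60),(140,12)) for a in t]
    o=np.zeros((420,560),np.uint8);cv2.fillConvexPoly(o,np.round(cv2.convexHull(np.array(P,np.float32))*8).astype(np.int32),1,shift=3);return o
def cost(p,ns): return sum((sil(n,*p)!=masks[n]).sum() for n in ns)
for ns in(("top",),("scene",),("top","scene")):
    q=minimize(cost,[355,188,110],args=(ns,),method="Nelder-Mead",options=dict(initial_simplex=[[355,188,110],[365,188,110],[355,198,110],[355,188,122]],xatol=.5));print(ns,q.x,q.fun)
d=q.x[:2]-[523,-27.3];a=np.arctan2(d[1],d[0]);print(np.degrees(a),np.hypot(*d),"tiller",[523-140*np.cos(a),-27.3-140*np.sin(a)])
E
python3 d.py
```

```text
('top',) [347.16965184 193.95213461  99.12673745] 23.0
('scene',) [344.56259717 193.3597584  101.17844293] 21.0
('top', 'scene') [347.14796365 193.8968717  102.67802466] 83.0
128.48478251079325 282.5809525427667 tiller [np.float64(610.1229460700065), np.float64(-136.88828526846632)]
```

Emit:
servo_tool(
  rows=[
    [0,0,0,0,0,2,1],
    [0,0,0,0,0,0,1],
    [0,0,0,0,0,0,1],
  ],
)

```text
clock: 19.52
eef_pos: [440.2, -81.8, 89.3]
eef_rot: [-3.141, -0.0, 1.606]
wrist_force: [-1.1, -0.4, 2.8]
finger_gap: 0.6
finger_force: 1.3
```

Emit:
servo_tool(
  rows=[
    [0,0,0,0,0,2,1],
    [0,0,0,0,0,0,1],
    [0,0,0,0,0,0,1],
  ],
)

```text
clock: 19.9
eef_pos: [440.3, -81.7, 91.3]
eef_rot: [-3.141, -0.0, 1.606]
wrist_force: [0.9, 0.2, -0.2]
finger_gap: 0.3
finger_force: 0.0
```

Emit:
servo_tool(
  rows=[
    [0,0,0,0,0,2,1],
    [0,0,0,0,0,0,1],
    [0,0,0,0,0,0,1],
  ],
)

```text
clock: 20.27
eef_pos: [440.4, -81.8, 93.5]
eef_rot: [3.142, 0.0, 1.606]
wrist_force: [-0.2, -0.7, 0.0]
finger_gap: 0.2
finger_force: 0.0
```

Emit:
servo_tool(
  rows=[
    [0,0,0,0,0,-3,1],
    [0,0,0,0,0,0,1],
    [0,0,0,0,0,0,1],
    [0,0,0,0,0,0,1],
  ],
)

```text
clock: 20.78
eef_pos: [440.4, -81.8, 90.5]
eef_rot: [3.142, 0.0, 1.606]
wrist_force: [-0.1, -0.5, -1.0]
finger_gap: 0.9
finger_force: 0.0
```

Emit:
servo_tool(
  rows=[
    [0,0,0,0,0,-2,1],
    [0,0,0,0,0,0,1],
    [0,0,0,0,0,0,1],
    [0,0,0,0,0,0,1],
  ],
)

```text
clock: 21.28
eef_pos: [440.6, -81.8, 88.6]
eef_rot: [3.141, 0.0, 1.606]
wrist_force: [0.6, -0.3, 4.2]
finger_gap: 0.5
finger_force: 2.1
```

Emit:
servo_tool(
  rows=[
    [0,0,0,0,0,-2,1],
    [0,0,0,0,0,0,1],
    [0,0,0,0,0,0,1],
    [0,0,0,0,0,0,1],
  ],
)

```text
clock: 21.78
eef_pos: [440.9, -81.8, 86.8]
eef_rot: [3.14, 0.0, 1.606]
wrist_force: [2.0, 0.9, 7.0]
finger_gap: 0.7
finger_force: 3.0
```

Emit:
servo_tool(
  rows=[
    [0,0,0,0,0,-2,1],
    [0,0,0,0,0,0,1],
    [0,0,0,0,0,0,1],
    [0,0,0,0,0,0,1],
  ],
)

```text
clock: 22.28
eef_pos: [441.2, -81.8, 85.1]
eef_rot: [3.14, 0.0, 1.606]
wrist_force: [1.7, 2.5, 9.0]
finger_gap: 0.5
finger_force: 4.1
```

Emit:
servo_tool(
  rows=[
    [0,0,0,0,0,-5,1],
    [0,0,0,0,0,-4,1],
    [0,0,0,0,0,0,1],
    [0,0,0,0,0,0,1],
    [0,0,0,0,0,0,1],
  ],
)

```text
clock: 22.9
eef_pos: [442.8, -81.9, 77.4]
eef_rot: [3.135, 0.001, 1.606]
wrist_force: [5.1, 4.0, 19.2]
finger_gap: 0.6
finger_force: 8.6
```

Emit:
servo_tool(
  rows=[
    [0,0,0,0,0,4,1],
    [0,0,0,0,0,4,1],
    [0,0,0,0,0,2,1],
    [0,0,0,0,0,2,1],
    [0,0,0,0,0,2,1],
    [0,0,0,0,0,25,1],
    [0,0,0,0,0,40,0.5],
    [0,0,0,27,28,10,0.5],
    [0,0,0,27,28,0,0.5],
    [0,0,0,27,28,0,0.5],
    [0,0,0,0,0,-30,0.5],
    [0,0,0,0,0,-30,0.5],
    [0,0,0,0,0,-20,0.5],
    [0,0,0,0,0,0,1],
    [0,0,0,0,0,0,1],
    [0,0,0,0,0,0,1],
  ],
  grip_force=20,
)

```text
clock: 24.9
eef_pos: [521.9, 2.3, 85.2]
eef_rot: [3.14, 0.0, 1.606]
wrist_force: [4.2, 1.6, -3.4]
finger_gap: 31.9
finger_force: 20.0
```

Emit:
servo_tool(
  rows=[
    [0,0,0,0,1,0,1],
    [0,0,0,0,0,0,1],
    [0,0,0,0,0,0,1],
  ],
)

```text
clock: 25.28
eef_pos: [522.0, 2.4, 85.2]
eef_rot: [3.14, 0.001, 1.606]
wrist_force: [3.7, -6.8, -2.8]
finger_gap: 30.9
finger_force: 20.0
```

Emit:
servo_tool(
  rows=[
    [0,0,0,0,1,0,1],
    [0,0,0,0,0,0,1],
    [0,0,0,0,0,0,1],
  ],
)

```text
clock: 25.65
eef_pos: [521.9, 3.0, 85.1]
eef_rot: [3.14, 0.002, 1.606]
wrist_force: [4.2, -10.1, -3.0]
finger_gap: 31.2
finger_force: 20.0
```

Emit:
servo_tool(
  rows=[
    [0,0,0,0,-2,0,1],
    [0,0,0,0,-1.5,0,1],
    [0,0,0,0,0,0,1],
    [0,0,0,0,0,0,1],
  ],
)

```text
clock: 26.15
eef_pos: [522.0, 2.1, 85.2]
eef_rot: [3.14, -0.002, 1.607]
wrist_force: [3.6, 10.7, -0.5]
finger_gap: 31.1
finger_force: 20.0
```

Emit:
servo_tool(
  rows=[
    [0,0,0,0,0.5,0,0.5],
    [0,0,0,0,0,0,0.5],
    [0,0,0,0,0,0,0.5],
    [0,0,0,0,0,40,0.5],
    [0,0,0,0,0,50,0.3],
    [0,0,0,0,0,20,0.3],
    [0,0,0,1.5,-42.5,0,0.3],
    [0,0,0,1.5,-42.5,0,0.3],
    [0,0,0,1.5,-42.5,0,0.3],
    [0,0,0,1.5,-43,0,0.3],
    [0,0,0,0,0,-40,0.3],
    [0,0,0,0,0,-40,0.3],
    [0,0,0,0,0,-35,0.3],
    [0,0,0,0,0,0,0.3],
    [0,0,0,0,0,0,0.3],
  ],
)

```text
clock: 28.02
eef_pos: [528.0, -169.6, 81.0]
eef_rot: [3.14, 0.001, 1.606]
wrist_force: [0.7, 0.2, 0.6]
finger_gap: 65.6
finger_force: 0.0
```

```bash
python3 - <<'E'
import numpy as np
a=np.radians(np.linspace(92,128.5,13));P=np.c_[-140*np.cos(a),-140*np.sin(a)]
print(np.diff(P,axis=0).round(1).tolist(),36.5/12)
from cell import manip
s=manip.read_state();print(s['eef_pos'],s['finger_gap'],s['wrist_force'])
E
```

```text
[[7.4, 0.5], [7.4, 0.8], [7.3, 1.2], [7.3, 1.6], [7.2, 2.0], [7.0, 2.4], [6.9, 2.8], [6.7, 3.1], [6.6, 3.5], [6.4, 3.8], [6.2, 4.1], [5.9, 4.5]] 3.0416666666666665
[ 527.99365063 -169.57901696   80.9574894 ] 65.64668357022366 [0.69220761 0.23468968 0.63495034]
```

Emit:
servo_tool(
  rows=[
    [0,0,0,0,1,0,1],
    [0,0,0,0,0,0,1],
    [0,0,0,0,0,0,1],
    [0,0,0,0,0,0,1],
    [0,0,0,0,0,0,1],
  ],
  grip_force=25,
)

```text
clock: 28.65
eef_pos: [527.5, -168.3, 79.5]
eef_rot: [3.141, 0.0, 1.606]
wrist_force: [-0.1, -0.3, -1.0]
finger_gap: 19.5
finger_force: 25.1
```

Emit:
servo_tool(
  rows=[
    [0,0,3,7.4,0.5,0,1],
    [0,0,3,7.4,0.8,0,1],
    [0,0,3,7.3,1.2,0,1],
    [0,0,0,0,0,0,1],
  ],
)

```text
clock: 29.15
eef_pos: [549.9, -165.9, 79.5]
eef_rot: [3.141, 0.001, 1.763]
wrist_force: [2.1, -2.2, 0.6]
finger_gap: 19.8
finger_force: 25.0
```

Emit:
servo_tool(
  rows=[
    [0,0,3,7.3,1.6,0,1],
    [0,0,3,7.2,2,0,1],
    [0,0,3,7,2.4,0,1],
    [0,0,3,6.9,2.8,0,1],
    [0,0,3,6.7,3.1,0,1],
    [0,0,3,6.6,3.5,0,1],
    [0,0,3,6.4,3.8,0,1],
    [0,0,3,6.2,4.1,0,1],
    [0,0,3,5.9,4.5,0,1],
    [0,0,0,0,0,0,1],
    [0,0,0,0,0,0,1],
  ],
)

```text
clock: 30.52
eef_pos: [609.9, -138.5, 79.5]
eef_rot: [3.141, 0.001, 2.233]
wrist_force: [3.5, -3.8, -0.8]
finger_gap: 19.9
finger_force: 25.0
```

Emit:
servo_tool(
  rows=[
    [0,0,0,0,0,0,0.4],
    [0,0,0,0,0,0,0.4],
    [0,0,0,0,0,0,0.4],
    [0,0,0,0,0,40,0.4],
    [0,0,0,0,0,50,0.4],
    [0,0,0,0,0,50,0.4],
    [0,0,0,-15,-50,0,0.4],
    [0,0,0,-15,-50,0,0.4],
    [0,0,0,-15,-50,0,0.4],
    [0,0,0,-15,-50,0,0.4],
    [0,0,0,0,0,0,0.4],
  ],
)

```text
clock: 31.9
eef_pos: [548.2, -340.9, 219.0]
eef_rot: [-3.141, -0.0, 2.23]
wrist_force: [0.5, 0.7, 1.2]
finger_gap: 56.2
finger_force: 0.0
```

```bash
python3 - <<'E'
from h import *
i=manip.camera("top");cv2.imwrite("pics/end.png",i[...,::-1])
h=cv2.cvtColor(i,cv2.COLOR_RGB2HSV)
o=((h[...,0]<18)&(h[...,1]>190)&(h[...,2]>170)).astype(np.uint8);n,l,st,c=cv2.connectedComponentsWithStats(o)
for k in range(1,n):
    if st[k,4]>15:print("or",st[k],c[k].round(1),pt("top",*c[k],112).round(1))
d=(h[...,2]<55).astype(np.uint8);d[:,:150]=0;d[:200]=0;d[320:]=0
n,l,st,c=cv2.connectedComponentsWithStats(d)
for k in range(1,n):
    if st[k,4]>60:
        ys,xs=np.where(l==k);X=np.array([pt("top",x,y,110)[:2] for x,y in list(zip(xs,ys))[::12]]);u,s,v=np.linalg.svd(X-X.mean(0),full_matrices=False)
        print("dk",st[k],X.mean(0).round(1),np.degrees(np.arctan2(v[0][1],v[0][0]))%180,X[:,0].min().round(),X[:,1].max().round())
# dishes shift
a=cv2.imread("pics/top0.png")[260:335,155:225].astype(int);print("dish diff",np.abs(a-i[260:335,155:225,::-1]).mean())
print(manip.read_state()['eef_pos'])
E
```

```text
dk [ 243  200   67   63 1217] [530.8 -37. ] 129.13274118691362 452.0 54.0
dk [401 200  15  10  78] [ 586.6 -357.6] 84.32419284469822 576.0 -346.0
dk [428 206  29  25 314] [ 546.3 -439.6] 87.1448903659497 519.0 -409.0
dk [444 217  50  38 366] [ 499.5 -494.4] 113.48637100776939 463.0 -452.0
dk [395 237  25  11 112] [ 493.2 -353. ] 69.53630369671862 480.0 -327.0
dk [232 251  20  19 189] [454.1  59.4] 144.13747743213966 436.0 77.0
dk [445 261  23  23 166] [ 418.9 -479.4] 44.652031471463346 394.0 -449.0
dk [353 297  16  23  65] [ 335.2 -233.3] 150.673799472908 308.0 -216.0
dish diff 6.356507936507937
[ 548.99014074 -339.07008214  219.10369975]
```

```bash
python3 -c "
from cell import manip
print(manip.sign_off())"
```

```text
the job is handed in; nothing more can be done
None
```

The job is handed in at about 32 s, but I got no verdict back: the torch is pushed home and clamped (a 10 N push-pull test did not shift it), and by my measurements it points within about 2 mm of the middle of the porcelain stack. I could not read the force on each jaw directly, and the lever sprang back part of the way after each press.

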